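# Take the repaired board out of the tilted board holder

## Task

Take the repaired circuit board out of the tilted board holder: back its wing knob off by about half a turn (these holders come with left-hand or right-hand screws, so try it and feel which way gives), slide the upper jaw up the rail to the end of its travel, draw the board up out of the lower jaw's groove and lift it out. Lay the board flat inside the black tray, heat sink up, without dropping it, and leave the jaw open and the knob loose. Do not shift the disk drive, the bottle or the screwdriver.

Things in the scene. Friction and masses are not known exactly. Their poses are not given: they have to be found in the camera images.
- holder: Board holder, fixed: grey base 150 x 120 mm, post, aluminium rail 26 mm wide that slopes up at 32 degrees away from the robot. Origin: centre of the base's underside, x to the rising side, z up. In its frame: u = up the slope = (cos 32, 0, sin 32), n = normal of the slope = (-sin 32, 0, cos 32), v = y; u = v = n = 0 at (0, 0, 108 mm), on the rail's top face, which runs from u = -77 to 177 mm.
- jaw_low (a point): Fixed lower jaw: floor of its groove, mid width, level with the board's underside (u = -55.3, n = 22 mm in the holder). Black bar, 100 mm wide in v, up to n = 30 mm. Its groove is 3.8 mm high and its lip reaches 4.3 mm over the board's lower edge: move the board up the slope (u) by 5 mm or more, 10 mm is good, before lifting it along n.
- jaw_face (a point): Sliding upper jaw: floor of its groove, mid width, level with the board's underside; x = u, y = v, z = n of the holder. Same bar and groove as the lower jaw, its lip 4.3 mm over the board's upper edge. When it is slid away the board stays lying on the lower jaw's ledge and on two rest studs.
- jaw (a joint): Travel of the upper jaw and its dark steel saddle up the rail (along u), in m: 0 = clamped on the board as found, 0.035 = fully up. Locked while the knob is tight; once the knob is backed off by 2.2 rad it slides with about 6 N and stays where it is left. Push it by the knob, or by the bar.
- lock (a joint): Angle of the black wing knob on the saddle, rad, positive anticlockwise looking down on it along its stem: 0 = tight as found. The hand of its screw differs from start to start: it turns only one way (to +3.8 or to -3.8), against 0.12 N m of friction, and is hard tight the other way (gives under 0.05 rad). Turning does not raise it.
- lock_grip (a point): On the knob's axis, mid height of the wings. z = stem axis = n of the holder, x = along the wings, which lie up and down the slope as found. Wings: a bar 46 (x) x 11 (y) x 24 mm (z, 12 mm either side). Below them a collar 20 mm wide, from 26 mm down a boss 26 mm wide; saddle top (70 x 46 mm) 46 mm down. With the jaw at 0 it lies at u = 107, v = 0, n = 62 mm.
- board: Green circuit board, 110 (x) x 90 (y) x 2.4 mm, 0.11 to 0.2 kg. Origin: centre of its underside; z = normal, on the heat sink's side; as found x = u, y = v, underside at n = 22 mm, centre at u = 0. In its middle a finned aluminium heat sink, 40 x 40 mm, 34 mm high. Other parts, up to 10 mm high, stand beyond 25 mm from the middle in x; beside the heat sink in y all is under 2 mm.
- board_sink (a point): Centre of the heat sink's top face, 36.4 mm above the board's origin along the board's z; x and y as the board's.
- tray: Shallow black open tray, loose, 0.6 kg: 200 mm (x) by 180 mm (y), 20 mm high, walls and floor 4 mm. Origin: centre of its underside; its inner floor is 4 mm above that.
- drive: Bystander: flat 2.5 inch disk drive, 100 x 70 x 9.5 mm, lying between the tray and the holder, nearer to the robot. Origin: centre of its underside.
- cleaner: Bystander: small white bottle, 48 mm across, 120 mm high, standing at the far side. Origin: centre of its underside.
- driver: Bystander: screwdriver with a black handle, 180 mm long, 26 mm thick, lying at the far side. Origin: its middle, at the underside.
Things that resemble listed ones, but are neither listed nor needed, are in the scene too. What is shaped like the board but orange is not meant.

How it is judged:
By the outcome, as a careful person would: the job done as asked, in the order asked, and still so for the second after the job is handed in, with the robot touching nothing.
It also fails if it takes over 67 s, if anything falls off the work surface, if the arm or the gripper's body presses on something with over 40 N, if the wrist force passes 120 N, or if a joint passes its speed limit or range.

## Robot

A 6-joint arm with a two-finger parallel gripper is mounted at the origin on the work surface. World frame = base frame: x ahead of the robot, y to its left, z up, the work surface at z = 0. Lengths are in mm, angles in rad, forces in N, time in s.
With the tool pointing down it reaches from about 275 to 975 mm from the base axis. Payload 8.4 kg.
Tool frame: the origin (TCP) lies midway between the tips of the shut fingers; the grasp point (between the pads) lies 19 mm behind it; z points along the fingers, y is the direction in which the jaws open and shut (so a half turn about z gives the same grasp; the last joint's range is limited). The gripper opens to 92 mm and grips with 3 to 60 N. Pads are 20 mm wide; open, the fingers measure 128 mm over their backs; the gripper's body (75 mm by 189 mm) begins 69 mm behind the grasp point.
Start: joints at [-1.24, 0.353, 1.633, -0, 1.155, -0.002], TCP at [204.18, -590.71, 214.583] pointing down, gripper open.
Joint ranges: [-2.63, 2.63], [-0.92, 2.1], [0.06, 2.66], [-1.3, 4.44], [0, 2.69], [-3.02, 3.02]. Speed limits (rad/s): [2.22, 2.22, 2.79, 3.14, 3.14, 3.14].

## Interface

Orientations are given as a unit quaternion [x, y, z, w].
In Python, from rig import bot gives the robot as it stands.
- The arm moves only by the shell command python3 -m handwheel 'ROWS' [FORCE]. ROWS is JSON, one flat list of numbers, 7 for each row, row after row: the turn, a rotation vector about the tool's x, y, z in degrees, then the shift along the tool's x, y, z in mm, then the finger opening in mm, from 0 to 91.9. In form: [ax, ay, az, tx, ty, tz, fingers, ax, ay, az, tx, ty, tz, fingers, ...]. A call has 1 to 5 rows; each row shifts and turns the pose as measured when the row begins, along the tool's axes as they then stand; what a row does not reach is not made up. A row lasts 1/8 s, in which the tool goes at most 62.5 mm and 10.7 degrees, less where a joint would pass 70% of its speed; a pose out of reach is approached as far as the arm can. A call is refused whole if a number of a shift passes 62.5 or a number of a turn 10.7, either way. A call with a gripper value outside its range is refused whole. The fingers move at their own pace and stop on an object; FORCE is the grip in N (left out, the last holds). Time passes only in rows, so rows that do not move let the fingers close. It gives the time, the measured TCP pose, the force and the opening at its end, in the units of the state.
- bot.get_obs(): the state, without advancing time (a new reading comes with each control period).
- bot.camera(name): name is "side" or "top" or "wrist"; returns the picture (384x512x3 uint8, red, green, blue); there is no depth.
- bot.camera_model(name): a dict with "K" (3x3 intrinsics, pixels), "position" and "rotation" of the camera in the world. Camera axes: x right, y down, z forward; pixel columns grow to the right and rows downward; lengths in mm; the calibration is good to about 2 mm. A picture is of the moment at which its call begins: read the wrist's pose just before it. camera_model takes no time and is no camera call; for the wrist camera it gives the pose at the moment of the call.
- bot.close_job(): hands the job in, once; it reports no verdict.
Trained networks look in the newest picture that a camera, given by its name, has taken for a name from the list of things; names that differ only in an ending like _2 or _b are one class to them, and where a whole thing is asked for, a point or a joint stands for the part that bears it (a point fixed in the world has none). Each returns a list of dicts, best first, with "score" (0 to 1); they miss things now and then, are a little off and sometimes report something else, mostly with a low value. They report only what shows in the picture. A call takes as long as a camera call. They do not tell look-alikes from the thing itself.
- bot.spot_in(name, camera): "pixel" ([row, column] in pixels, amid what is visible of it).
The state is a dict: "t": time; "joint_positions": joint angles; "dq": joint speeds; "joint_torque": joint torques, N m; "tcp_pos": TCP position; "orientation": TCP orientation; "contact_force": force on the tool from outside, world axes, zero at the start; "torque": the same for the moment, N m; "opening": finger opening in mm.
Only numpy, scipy, OpenCV 4.12 (cv2) and the standard library are available. Lean on these libraries where they do the work, as an engineer would, in place of code of your own. Each camera call takes 0.05 s, during which the arm holds its last target. There are 200 camera calls.

## Working session

There is one attempt and no reset: what is moved stays moved. The work goes in short steps, Python scripts to look and compute and a shell command to move; the robot and the scene stay as the last step left them, time stands still between calls to the robot, and variables do not carry over. Pictures are saved under pics/ and viewed, about 8 in all and at most 12, crops included, and the job is handed in when it is done.

```bash
ls; mkdir -p pics
python3 - <<'E'
from rig import bot
import cv2,numpy as np
o=bot.get_obs(); print({k:np.round(v,3).tolist() for k,v in o.items()})
a=[]
for c in ["top","side"]:
    im=bot.camera(c); cv2.imwrite(f"pics/{c}0.png",im[:,:,::-1]); 
    m=bot.camera_model(c); print(c,np.round(m["K"],1).tolist(),np.round(m["position"],1),np.round(m["rotation"],4).tolist())
    for n in ["holder","jaw","jaw_low","lock","lock_grip","board","board_sink","tray","drive","cleaner","driver"]:
        print(n,[(np.round(d["pixel"]).tolist(),round(d["score"],2)) for d in bot.spot_in(n,c)][:4])
E
```

```text
pics
{'t': 0.0, 'joint_positions': [-1.24, 0.354, 1.634, -0.0, 1.155, -0.002], 'dq': [-0.001, 0.001, -0.001, -0.001, 0.001, 0.001], 'joint_torque': [-0.001, -59.384, -33.421, 0.069, 0.023, -0.0], 'tcp_pos': [204.004, -590.261, 213.873], 'orientation': [0.986, 0.166, -0.0, -0.001], 'contact_force': [0.461, -1.237, -0.208], 'torque': [-0.057, -0.043, -0.005], 'opening': 91.771}
top [[376.3, 0.0, 254.6], [0.0, 376.3, 192.0], [0.0, 0.0, 1.0]] [ 516.    41.9 1142.3] [-0.7048, 0.7088, -0.0204, 0.0224]
holder [([197.0, 196.0], 0.97)]
jaw [([187.0, 191.0], 0.62), ([253.0, 272.0], 0.39)]
jaw_low [([197.0, 195.0], 0.6), ([144.0, 221.0], 0.19)]
lock [([221.0, 186.0], 0.64), ([192.0, 185.0], 0.41), ([146.0, 220.0], 0.37)]
lock_grip [([194.0, 188.0], 0.48)]
board [([162.0, 145.0], 0.6), ([217.0, 188.0], 0.59)]
board_sink [([164.0, 142.0], 0.73), ([222.0, 186.0], 0.6)]
tray [([218.0, 347.0], 0.58)]
drive []
cleaner [([141.0, 222.0], 0.85), ([197.0, 193.0], 0.64)]
driver [([142.0, 302.0], 0.8)]
side [[353.8, 0.0, 259.0], [0.0, 353.8, 189.4], [0.0, 0.0, 1.0]] [326.  803.1 602.9] [-0.1457, 0.8506, -0.499, 0.0792]
holder [([272.0, 245.0], 0.61)]
jaw [([219.0, 233.0], 0.73)]
jaw_low [([275.0, 245.0], 0.68)]
lock [([232.0, 190.0], 0.43)]
lock_grip [([205.0, 237.0], 0.81)]
board [([247.0, 265.0], 0.73), ([326.0, 160.0], 0.7)]
board_sink [([328.0, 163.0], 0.8), ([247.0, 270.0], 0.63), ([222.0, 234.0], 0.46)]
tray [([193.0, 310.0], 0.68)]
drive [([238.0, 328.0], 0.65)]
cleaner [([234.0, 189.0], 0.94), ([200.0, 222.0], 0.69)]
driver [([247.0, 263.0], 0.29)]
```

Run:
```python
import cv2
t=cv2.imread("pics/top0.png"); cv2.imwrite("pics/top0c.png",cv2.resize(t[90:310,100:420],None,fx=2.5,fy=2.5,interpolation=2))
s=cv2.imread("pics/side0.png"); cv2.imwrite("pics/side0c.png",cv2.resize(s[140:370,100:420],None,fx=2.5,fy=2.5,interpolation=2))
```

```text
(no output)
```

View pics/top0c.png

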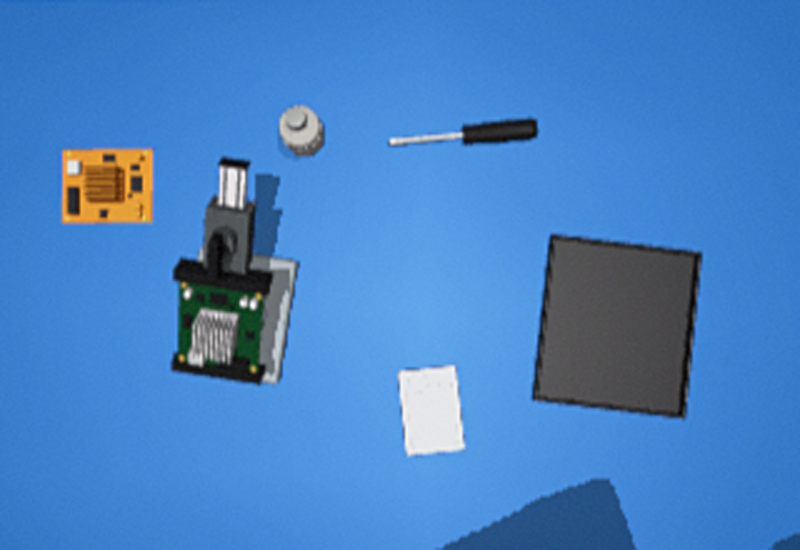

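View pics/side0c.png

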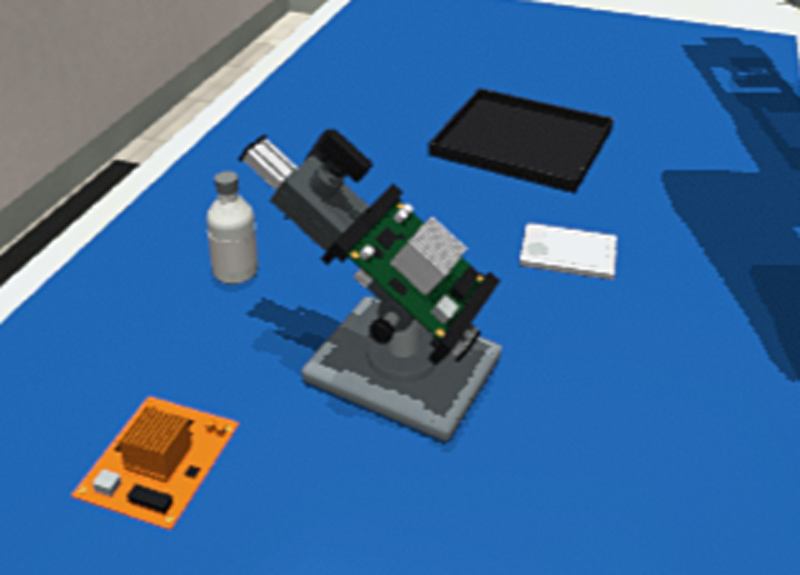

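```bash
cat > h.py <<'E'
import numpy as np, cv2
from scipy.spatial.transform import Rotation as R
from scipy.optimize import least_squares
from rig import bot
t=np.radians(32); U=np.array([np.cos(t),0,np.sin(t)]); N=np.array([-np.sin(t),0,np.cos(t)]); V=np.array([0,1.,0])
def P(u,v,n): return np.array([0,0,108.])+u*U+v*V+n*N
def cam(m):
    q=np.array(m["rotation"]); return np.array(m["K"]),np.array(m["position"]),(R.from_quat(q) if q.size==4 else R.from_matrix(q))
def proj(m,p):
    K,c,r=cam(m); q=r.inv().apply(np.atleast_2d(p)-c)@K.T; return q[:,:2]/q[:,2:]   # col,row
def ray(m,px,z):
    K,c,r=cam(m); d=r.apply(np.linalg.solve(K,[px[0],px[1],1])); return c+d*(z-c[2])/d[2]
def place(pose,p): x,y,a=pose; return R.from_euler('z',a).apply(np.atleast_2d(p))+[x,y,0]
def fit(obs,x0):  # obs: list of (model, localpoint, (col,row))
    f=lambda s:np.concatenate([(proj(m,place((s[0]*100,s[1]*100,s[2]),p))-px).ravel() for m,p,px in obs])
    s=least_squares(f,[x0[0]/100,x0[1]/100,x0[2]],loss='soft_l1',f_scale=2); 
    return np.array([s.x[0]*100,s.x[1]*100,s.x[2]]),f(s.x).reshape(-1,2)
def delta(pos,rot):
    o=bot.get_obs(); r=R.from_quat(o["orientation"]); 
    print("turn deg",np.round(np.degrees((r.inv()*rot).as_rotvec()),1),"shift tool",np.round(r.inv().apply(pos-np.array(o["tcp_pos"])),1))
    print("j",np.round(o["joint_positions"],2),"t",round(o["t"],2),"tcp",np.round(o["tcp_pos"],1),"F",np.round(o["contact_force"],1),"M",np.round(o["torque"],2),"op",round(o["opening"],1))
E
python3 - <<'E'
from h import *
T=bot.camera_model("top");S=bot.camera_model("side")
tc=lambda x,y:np.array([100+x/2.5,90+y/2.5]); sc=lambda x,y:np.array([100+x/2.5,140+y/2.5])
ob=[(T,P(177,13,0),tc(221,160)),(T,P(177,-13,0),tc(248,163)),(T,np.array([-75,-60,10.]),tc(280,383)),(T,np.array([75,-60,10.]),tc(299,263)),
(T,P(-51,50,30),tc(174,360)),(T,P(-51,-50,30),tc(265,365)),
(S,np.array([75,60,0.]),sc(303,380)),(S,np.array([-75,60,0.]),sc(447,441)),(S,np.array([-75,-60,10.]),sc(500,347)),
(S,P(107,0,62),sc(342,155)),(S,P(0,0,58.4),sc(437,240)),(T,P(0,0,58.4),np.array([187,222]))]
h,r=fit(ob,(500,150,-.15)); print("holder",h.round(3)); print(r.round(1).tolist())
tr=[(T,np.array([sx*100,sy*90,20.]),tc(*p)) for sx,sy,p in [(1,1,(553,235)),(1,-1,(701,254)),(-1,-1,(685,416)),(-1,1,(533,398))]]
tr+=[(S,np.array([sx*100,sy*90,20.]),sc(*p)) for sx,sy,p in [(1,1,(430,148)),(1,-1,(483,91)),(-1,-1,(611,120)),(-1,1,(577,182))]]
g,r=fit(tr,(450,-200,-.1)); print("tray",g.round(3)); print(r.round(1).tolist())
print("bottle",ray(T,(222,141),120)," drive",ray(T,tc(432,410),9),"driver",ray(T,tc(465,135),13))
rot=R.from_euler('z',h[2]); print("knob",place(h,P(107,0,62)))
np.save("hold.npy",h);np.save("tray.npy",g)
X=-rot.apply(U)
for s in (1,-1):
    X=s*rot.apply(U); Z=-rot.apply(N); Y=np.cross(Z,X); print(s); delta(place(h,P(107,0,62+80))[0],R.from_matrix(np.c_[X,Y,Z]))
E
```

```text
holder [ 5.17293e+02  2.20686e+02 -1.50000e-01]
[[-0.1, 0.9], [-0.8, 1.2], [0.2, -0.7], [0.1, -2.3], [-0.2, -0.5], [-0.6, 2.7], [-1.9, -0.9], [-0.2, -0.5], [-0.0, -1.5], [0.5, -1.8], [-0.4, -0.8], [-1.5, 4.5]]
tray [ 4.97161e+02 -2.28320e+02 -1.30000e-01]
[[-0.8, -0.4], [-0.1, -0.5], [-0.7, 1.7], [-0.5, 1.3], [-0.9, -3.1], [-1.5, -2.4], [1.4, -1.8], [-0.0, -1.3]]
bottle [718.74264312 133.2956147  120.        ]  drive [398.84925253  -8.44425587   9.        ] driver [729.58009464 -51.0587065   13.        ]
knob [[574.52751476 212.02292609 217.28034323]]
1
turn deg [-7.7 31.4 26.9] shift tool [ 574.7 -657.4  -70.5]
j [-1.24  0.35  1.63 -0.    1.16 -0.  ] t 1.2 tcp [ 204.2 -590.7  214.6] F [ 1.1  0.1 -0.3] M [-0.03  0.02 -0.01] op 92.0
-1
turn deg [ -42.2  -10.4 -147.1] shift tool [ 574.7 -657.4  -70.5]
j [-1.24  0.35  1.63 -0.    1.16 -0.  ] t 1.2 tcp [ 204.2 -590.7  214.6] F [ 1.1  0.1 -0.3] M [-0.03  0.02 -0.01] op 92.0
```

```bash
python3 -m handwheel '[0,0,0,39,-40,-28,91, 0,0,0,39,-40,-28,91, 0,0,0,39,-45,-15,91, 0,0,0,39,-45,-10,91, 0,0,0,39,-45,-5,91]'
python3 -m handwheel '[0,0,0,39,-45,-5,91, 0,0,0,39,-45,-5,91, 0,0,0,39,-45,-5,91, 0,0,0,39,-45,-5,91, 0,0,0,39,-45,-5,91]'
cat > tgt.py <<'E'
import sys; from h import *
h=np.load("hold.npy"); rot=R.from_euler('z',h[2])
def T(u,v,n,twist=0):  # TCP target in holder frame, twist deg about n (anticlockwise)
    X=rot.apply(U); Z=-rot.apply(N); Y=np.cross(Z,X)
    return place(h,P(u,v,n))[0],R.from_rotvec(np.radians(twist)*-Z)*R.from_matrix(np.c_[X,Y,Z])
if __name__=="__main__":
    delta(*T(*map(float,sys.argv[1:])))
    o=bot.get_obs(); q=rot.inv().apply(np.array(o["tcp_pos"])-[h[0],h[1],0])-[0,0,108]; print("uvn",np.round([q@U,q@V,q@N],1))
E
python3 tgt.py 90 0 150
```

```text
t: 1.82
tcp_pos: [320.4, -319.9, 302.3]
orientation: [0.987, 0.163, 0.001, 0.0]
contact_force: [1.1, 0.3, 0.3]
opening: 90.6
t: 2.45
tcp_pos: [435.2, -35.1, 330.4]
orientation: [0.987, 0.162, 0.004, 0.002]
contact_force: [1.9, 0.1, -0.6]
opening: 90.8
turn deg [-7.4 31.  26.6] shift tool [ 156.4 -217.9   47.6]
j [-0.08 -0.06  1.86 -0.    1.33  1.16] t 2.45 tcp [435.2 -35.1 330.4] F [ 1.9  0.1 -0.6] M [-0.02 -0.01 -0.01] op 90.8
uvn [  81.5 -265.2  211.3]
```

```bash
python3 -m handwheel '[-2,8,7,35,-48,0,91, -2,8,7,30,-50,0,91, -2,8,7,20,-50,0,91, -1,7,6,10,-45,0,91, 0,0,0,0,-20,0,91]'
python3 tgt.py 70 0 150
```

```text
t: 3.08
tcp_pos: [491.6, 162.3, 336.0]
orientation: [0.972, -0.037, 0.231, 0.022]
contact_force: [1.0, 0.1, 0.9]
opening: 90.6
turn deg [-0.6  5.1  4.2] shift tool [-27.3 -63.3  55.7]
j [ 0.5  -0.14  2.   -0.35  0.92  2.31] t 3.08 tcp [491.6 162.3 336. ] F [1.  0.1 0.9] M [ 0.08  0.19 -0.01] op 90.6
uvn [106.7 -61.5 202.2]
```

```bash
python3 -m handwheel '[-0.3,2.5,2,-12,-30,0,91, -0.3,2.5,2,-12,-30,0,91, 0,0,0,0,0,0,91]'
python3 tgt.py 70 0 200
python3 - <<'E'
from h import *
m=bot.camera_model("wrist"); im=bot.camera("wrist"); cv2.imwrite("pics/w1.png",im[:,:,::-1]); h=np.load("hold.npy")
print({n:proj(m,place(h,P(*p))).round().tolist() for n,p in dict(knob=(107,0,74),sink=(0,0,58.4),low=(-51,0,30),end=(177,0,0)).items()})
for n in ["lock_grip","board_sink","jaw_low","jaw"]: print(n,[(np.round(d["pixel"]).tolist(),round(d["score"],2)) for d in bot.spot_in(n,"wrist")][:3])
import pickle; pickle.dump(m,open("w1.pkl","wb"))
E
```

```text
t: 3.45
tcp_pos: [475.7, 227.7, 323.9]
orientation: [0.958, -0.07, 0.276, 0.02]
contact_force: [0.7, 0.4, 0.1]
opening: 91.2
turn deg [-0.2 -0.1  0.1] shift tool [-8.6  0.7  5.5]
j [ 0.72 -0.1   2.04 -0.54  0.9   2.72] t 3.45 tcp [475.7 227.7 323.9] F [0.7 0.4 0.1] M [0.07 0.25 0.02] op 91.2
uvn [ 78.6   0.7 205.5]
{'knob': [[251.0, 160.0]], 'sink': [[251.0, 250.0]], 'low': [[251.0, 277.0]], 'end': [[251.0, 92.0]]}
lock_grip [([159.0, 246.0], 0.84)]
board_sink [([242.0, 248.0], 0.83), ([172.0, 146.0], 0.8)]
jaw_low [([175.0, 248.0], 0.67), ([161.0, 246.0], 0.43)]
jaw [([178.0, 249.0], 0.7)]
```

View pics/w1.png

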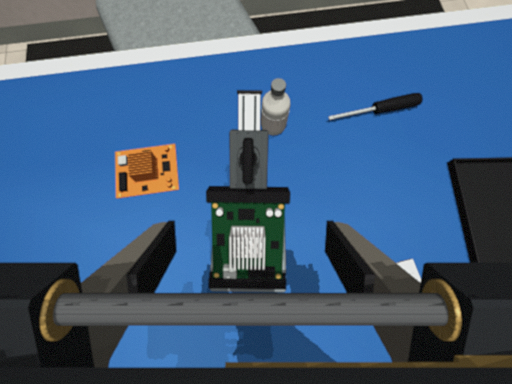

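```bash
python3 - <<'E'
from h import *
import pickle
m=pickle.load(open("w1.pkl","rb")); h=np.load("hold.npy")
im=cv2.imread("pics/w1.png"); cv2.imwrite("pics/w1c.png",cv2.resize(im[80:300,190:310],None,fx=2.7,fy=2.7,interpolation=2))
ob=[(m,P(*p),np.array(q,float)) for p,q in [((177,-13,0),(262,92)),((177,13,0),(238,92)),((107,0,74),(248,158)),((51,50,30),(207,201)),((51,-50,30),(290,201)),((-51,0,30),(247.5,277))]]
g,r=fit(ob,h); print(h,g,r.round(1).tolist()); h[:2]=g[:2]; h[2]=(h[2]+g[2])/2; print(h); np.save("hold.npy",h)
E
python3 tgt.py 107 0 110
```

```text
[ 5.17293224e+02  2.20685634e+02 -1.50215062e-01] [ 5.17987569e+02  2.23851840e+02 -1.59240981e-01] [[-1.3, -0.2], [0.8, -0.5], [0.3, 1.4], [-0.3, -0.9], [0.2, 0.2], [0.1, 0.0]]
[ 5.17987569e+02  2.23851840e+02 -1.54728021e-01]
turn deg [-0.2 -0.1  0.1] shift tool [26.  -4.7 95.7]
j [ 0.72 -0.1   2.03 -0.54  0.9   2.72] t 3.7 tcp [477.2 225.  325.1] F [-0.5 -0.1  0.2] M [ 0.03  0.23 -0.01] op 91.0
uvn [ 80.8  -5.2 205.6]
```

View pics/w1c.png

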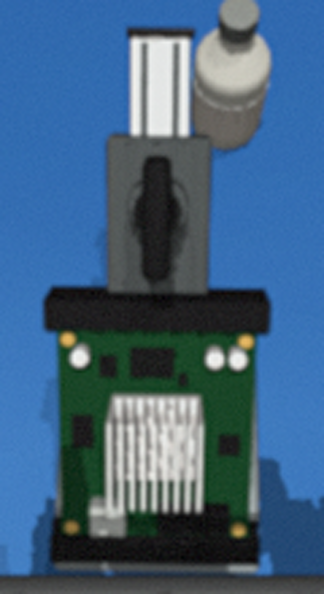

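```bash
python3 -m handwheel '[0,0,0,13,-2.5,48,60, 0,0,0,13,-2.5,40,60, 0,0,0,0,0,0,60]'; python3 tgt.py 107 0 52;  python3 - <<'E'
from h import *
m=bot.camera_model("wrist"); im=bot.camera("wrist"); h=np.load("hold.npy")
q=proj(m,place(h,P(107,0,74)))[0]; print(q, [(d["pixel"],d["score"]) for d in bot.spot_in("lock_grip","wrist")][:2])
im=im[:,:,::-1].copy(); cv2.imwrite("pics/w2.png",im)
E
```

```text
t: 4.08
tcp_pos: [550.0, 217.0, 265.6]
orientation: [0.958, -0.075, 0.277, 0.019]
contact_force: [-0.8, -0.7, -0.2]
opening: 62.7
turn deg [-0.3 -0.3 -0.2] shift tool [-4.6 -1.6 64.3]
j [ 0.59  0.06  2.02 -0.58  0.71  2.7 ] t 4.08 tcp [550.  217.  265.6] F [-0.8 -0.7 -0.2] M [ 0.08  0.24 -0.03] op 62.7
uvn [111.3  -1.9 116.3]
[247.67339195 220.47138301] [([218.3, 245.2], 0.9)]
```

View pics/w2.png

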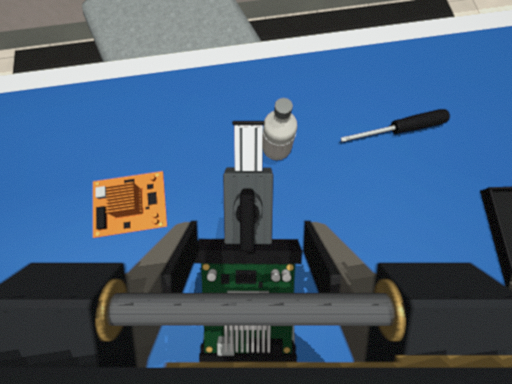

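```bash
python3 -m handwheel '[0,0,0,-2,-1,32,40, 0,0,0,-2,-1,28,35, 0,0,0,0,0,0,30]'; python3 tgt.py 107 0 52
```

```text
t: 4.55
tcp_pos: [579.1, 215.9, 218.6]
orientation: [0.957, -0.076, 0.281, 0.016]
contact_force: [-0.1, -0.1, -0.0]
opening: 32.3
turn deg [-0.5 -0.7 -0.3] shift tool [-3.9  1.7  9.1]
j [ 0.56  0.16  2.03 -0.66  0.6   2.77] t 4.55 tcp [579.1 215.9 218.6] F [-0.1 -0.1 -0. ] M [0.08 0.25 0.  ] op 32.3
uvn [110.8   1.6  61.1]
```

```bash
python3 -m handwheel '[0,0,0,-3.5,1.5,9,25, 0,0,0,0,0,0,8, 0,0,0,0,0,0,5,0,0,0,0,0,0,5]' 40; python3 tgt.py 107 0 52
```

```text
t: 5.05
tcp_pos: [580.8, 215.1, 212.3]
orientation: [0.956, -0.076, 0.282, 0.015]
contact_force: [8.5, 0.6, -10.4]
opening: 10.8
turn deg [-0.7 -0.9 -0.4] shift tool [-2.1  1.1  2.8]
j [ 0.55  0.16  2.04 -0.68  0.58  2.79] t 5.05 tcp [580.8 215.1 212.3] F [  8.5   0.6 -10.4] M [-0.09  0.06 -0.04] op 10.8
uvn [109.    1.   54.9]
```

```bash
python3 -m handwheel '[0,0,-5,0,0,0,5]'; python3 tgt.py 109 1 54.9;python3 -m handwheel '[0,0,-5,0,0,0,5]';  python3 tgt.py 109 1 54.9
```

```text
t: 5.18
tcp_pos: [580.8, 215.3, 212.3]
orientation: [0.959, -0.034, 0.281, 0.027]
contact_force: [5.3, 1.0, -6.2]
opening: 11.4
turn deg [-0.7 -0.9  4.6] shift tool [-0.1  0.2 -0. ]
j [ 0.55  0.16  2.04 -0.68  0.58  2.7 ] t 5.17 tcp [580.8 215.3 212.3] F [ 5.3  1.  -6.2] M [ 0.49 -0.11 -0.74] op 11.4
uvn [109.1   1.2  54.9]
t: 5.3
tcp_pos: [580.8, 215.3, 212.3]
orientation: [0.959, 0.009, 0.28, 0.039]
contact_force: [-1.2, 1.6, -6.5]
opening: 12.6
turn deg [-0.7 -0.9  9.7] shift tool [-0.   0.3  0. ]
j [ 0.55  0.16  2.04 -0.68  0.58  2.61] t 5.3 tcp [580.8 215.3 212.3] F [-1.2  1.6 -6.5] M [ 0.85  1.11 -0.94] op 12.6
uvn [109.    1.3  54.9]
```

```bash
python3 -m handwheel '[0,0,10,0,0,0,5]'; python3 -m handwheel '[0,0,7,0,0,0,5]';  python3 tgt.py 109 1 54.9
```

```text
t: 5.42
tcp_pos: [580.6, 215.2, 212.1]
orientation: [0.956, -0.076, 0.282, 0.015]
contact_force: [6.3, -2.5, -7.2]
opening: 10.7
t: 5.55
tcp_pos: [580.5, 214.6, 212.1]
orientation: [0.95, -0.137, 0.282, -0.002]
contact_force: [4.3, -2.5, -4.1]
opening: 10.4
turn deg [-0.7 -0.7 -7.7] shift tool [ 0.2 -0.6 -0.1]
j [ 0.55  0.16  2.04 -0.67  0.58  2.92] t 5.55 tcp [580.5 214.6 212.1] F [ 4.3 -2.5 -4.1] M [-0.69 -0.08 -0.28] op 10.4
uvn [108.7   0.5  54.8]
```

```bash
python3 -m handwheel '[0,0,0,0,0,0,35, 0,0,0,0,0,0,35, 0,0,0,0,0,-35,35, 0,0,-10.6,0,0,0,35, 0,0,-10.6,0,0,0,35]'; for i in 1 ; do python3 -m handwheel '[0,0,-10.6,0,0,0,35, 0,0,-10.6,0,0,0,35, 0,0,-10.6,0,0,0,35, 0,0,-10.6,0,0,0,35, 0,0,-10.6,0,0,0,35]';  python3 -m handwheel '[0,0,-10.6,0,0,0,35, 0,0,-10.6,0,0,0,35, 0,0,-10.6,0,0,0,35, 0,0,-10.6,0,0,0,35, 0,0,-10.6,0,0,0,35]'; python3 -m handwheel '[0,0,-10.6,0,0,0,35, 0,0,-10.6,0,0,0,35, 0,0,-10.6,0,0,0,35, 0,0,-10.6,0,0,0,35, 0,0,-10.6,0,0,0,35]';  done; python3 tgt.py 108.7 0.5 53 172
```

```text
t: 6.18
tcp_pos: [561.2, 217.9, 243.9]
orientation: [0.958, 0.048, 0.278, 0.051]
contact_force: [-0.7, -0.7, 0.1]
opening: 35.0
t: 6.8
tcp_pos: [561.2, 218.9, 246.0]
orientation: [0.832, 0.476, 0.227, 0.171]
contact_force: [-0.6, -0.0, 0.6]
opening: 35.1
t: 7.42
tcp_pos: [561.2, 219.8, 247.7]
orientation: [0.527, 0.801, 0.126, 0.255]
contact_force: [-0.5, 0.4, 0.2]
opening: 34.9
t: 8.05
tcp_pos: [561.2, 220.8, 249.3]
orientation: [0.108, 0.952, -0.002, 0.285]
contact_force: [-0.2, -0.5, -0.5]
opening: 34.9
turn deg [1.2 1.  3.6] shift tool [ 3.3 -4.3 43.9]
j [ 0.58  0.09  2.04 -0.62  0.65 -0.33] t 8.05 tcp [561.2 220.8 249.3] F [-0.2 -0.5 -0.5] M [ 0.08  0.13 -0.01] op 34.9
uvn [111.5   3.6  97. ]
```

```bash
python3 -m handwheel '[1.2,1,3.6,3.3,-4.3,20,35, 0,0,0,0,0,0,35]'; python3 tgt.py 107.5 0.7 53 172
```

```text
t: 8.3
tcp_pos: [568.6, 216.3, 231.2]
orientation: [0.138, 0.951, -0.002, 0.276]
contact_force: [-0.3, 0.2, -0.6]
opening: 35.0
turn deg [0.1 0.1 0.3] shift tool [ 1.2  0.1 24.3]
j [ 0.57  0.13  2.03 -0.62  0.64 -0.27] t 8.3 tcp [568.6 216.3 231.2] F [-0.3  0.2 -0.6] M [ 0.09  0.12 -0.02] op 35.0
uvn [108.7   0.4  77.3]
```

```bash
python3 -m handwheel '[0,0,0,1,0,24,30, 0,0,0,0,0,2,15, 0,0,0,0,0,0,5, 0,0,0,0,0,0,5]' 40;  python3 -m handwheel '[0,0,8,0,0,0,5, 0,0,10,0,0,0,5, 0,0,10,0,0,0,5,0,0,10,0,0,0,5]'; python3 tgt.py 107.5 0.7 53 134
```

```text
t: 8.8
tcp_pos: [581.4, 214.4, 210.8]
orientation: [0.135, 0.951, -0.003, 0.277]
contact_force: [10.7, -2.3, -13.5]
opening: 10.7
t: 9.3
tcp_pos: [579.7, 211.4, 209.9]
orientation: [0.445, 0.852, 0.087, 0.262]
contact_force: [5.3, -1.9, -9.9]
opening: 11.1
turn deg [-0.1  0.2 -0.2] shift tool [2.4 2.5 0.1]
j [ 0.55  0.17  2.03 -0.66  0.6   0.43] t 9.3 tcp [579.7 211.4 209.9] F [ 5.3 -1.9 -9.9] M [-0.24  0.16  0.06] op 11.1
uvn [107.3  -2.8  53.1]
```

```bash
python3 -m handwheel '[0,0,10,1,1,0,5, 0,0,10,0,0,0,5, 0,0,10,0,0,0,5,0,0,10,0,0,0,5]'; python3 tgt.py 107.5 0.7 53 94;  python3 -m handwheel '[0,0,10,0,0,0,5, 0,0,10,0,0,0,5, 0,0,10,0,0,0,5,0,0,10,0,0,0,5]'; python3 tgt.py 107.5 0.7 53 54
```

```text
t: 9.8
tcp_pos: [576.6, 210.3, 208.1]
orientation: [0.716, 0.642, 0.17, 0.215]
contact_force: [4.8, 1.1, -11.3]
opening: 10.7
turn deg [-0.2  0.5 -1.3] shift tool [4.9 3.8 0.1]
j [ 0.55  0.17  2.04 -0.66  0.61  1.15] t 9.8 tcp [576.6 210.3 208.1] F [  4.8   1.1 -11.3] M [0.36 0.34 0.38] op 10.7
uvn [103.9  -4.4  53.1]
t: 10.3
tcp_pos: [573.6, 211.8, 206.2]
orientation: [0.896, 0.35, 0.233, 0.139]
contact_force: [6.2, 3.4, -13.1]
opening: 10.7
turn deg [-0.1  0.6 -2.4] shift tool [7.7 3.2 0.1]
j [ 0.56  0.17  2.04 -0.65  0.6   1.87] t 10.3 tcp [573.6 211.8 206.2] F [  6.2   3.4 -13.1] M [0.66 0.32 0.52] op 10.7
uvn [100.2  -3.4  53.1]
```

```bash
python3 -m handwheel '[0,0,0,0,0,0,18, 0,0,0,0,0,0,20, 0,0,0,6,1.5,-0.5,20, 0,0,0,0,0,0,5, 0,0,0,0,0,0,5]'; python3 tgt.py 107 0 53 54;  python3 -m handwheel '[0,0,10,0,0,0,5, 0,0,10,0,0,0,5, 0,0,10,0,0,0,5]'; python3 tgt.py 107 0 53 20
```

```text
t: 10.92
tcp_pos: [578.7, 217.8, 212.0]
orientation: [0.895, 0.353, 0.235, 0.138]
contact_force: [0.6, 0.8, -4.3]
opening: 10.5
turn deg [-0.2  0.2 -2. ] shift tool [-2.5  2.3  2.9]
j [ 0.56  0.17  2.02 -0.64  0.61  1.85] t 10.93 tcp [578.7 217.8 212. ] F [ 0.6  0.8 -4.3] M [ 0.23  0.47 -0.02] op 10.5
uvn [106.8   3.4  55.9]
t: 11.3
tcp_pos: [579.3, 216.5, 212.4]
orientation: [0.956, 0.104, 0.264, 0.073]
contact_force: [0.0, -1.6, 0.0]
opening: 10.8
turn deg [0.1 0.3 1.4] shift tool [-1.4  1.8  2.9]
j [ 0.56  0.17  2.02 -0.65  0.61  2.38] t 11.3 tcp [579.3 216.5 212.4] F [ 0.  -1.6  0. ] M [-0.26  0.2   0.02] op 10.8
uvn [107.6   2.2  55.9]
```

```bash
python3 -m handwheel '[0,0,10,0,0,0,5, 0,0,9,0,0,0,5, 0,0,0,0,0,0,5]'; python3 tgt.py 107 0 55.9 0
```

```text
t: 11.68
tcp_pos: [579.3, 215.4, 212.6]
orientation: [0.96, -0.059, 0.272, 0.028]
contact_force: [-1.1, 1.9, -1.2]
opening: 10.7
turn deg [0.3 0.3 1.9] shift tool [-0.9  1.1 -0. ]
j [ 0.56  0.17  2.02 -0.65  0.62  2.72] t 11.68 tcp [579.3 215.4 212.6] F [-1.1  1.9 -1.2] M [0.43 0.45 0.05] op 10.7
uvn [107.9   1.1  55.9]
```

```bash
python3 -m handwheel '[0,0,0,10,0.3,0,5, 0,0,0,10,0.3,0,5, 0,0,0,10,0.3,0,5, 0,0,0,4,0,0,5]'; python3 tgt.py 142 1 55.9 0
```

```text
t: 12.18
tcp_pos: [604.7, 211.3, 228.5]
orientation: [0.962, -0.052, 0.268, 0.031]
contact_force: [-7.5, 1.3, 1.4]
opening: 10.7
turn deg [0.4 0.7 2.8] shift tool [ 3.9  0.2 -0.2]
j [ 0.52  0.18  1.96 -0.58  0.64  2.61] t 12.18 tcp [604.7 211.3 228.5] F [-7.5  1.3  1.4] M [0.52 1.13 0.09] op 10.7
uvn [138.1   1.   55.7]
```

```bash
python3 -m handwheel '[0,0,0,6,0,0,5]';python3 -m handwheel '[0,0,0,4,0,0,5]'; python3 -m handwheel '[0,0,0,3,0,0,5]'; python3 tgt.py 142 1 55.9 0
```

```text
t: 12.3
tcp_pos: [608.1, 210.6, 230.5]
orientation: [0.962, -0.05, 0.266, 0.032]
contact_force: [-25.3, 9.1, -2.9]
opening: 10.5
t: 12.42
tcp_pos: [608.2, 210.6, 230.4]
orientation: [0.963, -0.049, 0.263, 0.032]
contact_force: [-29.1, 10.9, 4.6]
opening: 10.8
t: 12.55
tcp_pos: [608.0, 210.8, 230.4]
orientation: [0.964, -0.047, 0.261, 0.033]
contact_force: [-18.2, 6.2, 4.1]
opening: 10.8
turn deg [0.5 1.6 3.4] shift tool [ 0.  -0.  -0.3]
j [ 0.51  0.19  1.95 -0.55  0.66  2.56] t 12.55 tcp [608.  210.8 230.4] F [-18.2   6.2   4.1] M [1.   2.16 0.18] op 10.8
uvn [142.    1.   55.6]
```

```bash
python3 -m handwheel '[0,0,0,0,0,0,30, 0,0,0,0,0,0,40, 0,0,0,0,0,-30,60, 0,0,0,0,0,-50,90, 0.5,1.6,3.4,0,0,-20,90]'; python3 -m handwheel '[0,0,0,-40,0,0,90, 0,0,0,-40,0,0,90, 0,0,0,-30,0,0,90, 0,0,0,0,0,0,90]';python3 tgt.py 0 0 31 0;python3 - <<'E'
from h import *
m=bot.camera_model("wrist"); im=bot.camera("wrist"); h=np.load("hold.npy")
p=lambda *a:proj(m,place(h,P(*a)))[0].round(1)
print(p(0,0,58.4),p(0,20,58.4),p(0,-20,58.4),p(142,0,74), [(d["pixel"],d["score"]) for d in bot.spot_in("board_sink","wrist")][:2])
cv2.imwrite("pics/w3.png",im[:,:,::-1])
E
```

```text
t: 13.18
tcp_pos: [558.0, 218.9, 318.1]
orientation: [0.959, -0.069, 0.275, 0.024]
contact_force: [0.0, 0.2, -0.4]
opening: 58.9
t: 13.68
tcp_pos: [465.5, 232.8, 262.6]
orientation: [0.958, -0.067, 0.278, 0.022]
contact_force: [0.6, -0.1, -0.4]
opening: 90.0
turn deg [-0.1 -0.4  0.9] shift tool [-37.7   0.5 128.1]
j [ 0.76 -0.04  2.13 -0.64  0.79  2.86] t 13.68 tcp [465.5 232.8 262.6] F [ 0.6 -0.1 -0.4] M [ 0.05  0.3  -0.03] op 90.0
uvn [ 36.8   0.7 159.3]
[250.3 232.1] [229.6 231.8] [271.  232.4] [253.1  72.6] [([220.9, 250.4], 0.75), ([152.6, 135.2], 0.67)]
```

View pics/w3.png

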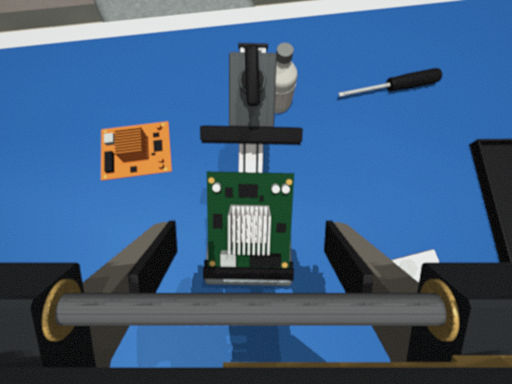

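```bash
python3 -m handwheel '[0,0,0.9,-10,0,45,90, 0,0,0,-14,0,30,90, 0,0,0,-13,0,15,90, 0,0,0,0,0,0,90]'; python3 tgt.py 0 0 31
```

```text
t: 14.28
tcp_pos: [495.8, 229.3, 179.0]
orientation: [0.959, -0.073, 0.274, 0.015]
contact_force: [-0.3, -0.5, -0.3]
opening: 90.1
turn deg [-0.7  0.2  0. ] shift tool [-18.2   2.5  41.3]
j [ 0.69  0.12  2.18 -0.78  0.58  3.01] t 14.28 tcp [495.8 229.3 179. ] F [-0.3 -0.5 -0.3] M [0.08 0.27 0.01] op 90.1
uvn [18.3  2.  72.3]
```

```bash
python3 -m handwheel '[0,0,-5,0,0,-40,90, 0,0,-10.6,0,0,0,90, 0,0,-10.6,0,0,0,90, 0,0,-10.6,0,0,0,90, 0,0,-10.6,0,0,0,90]'; python3 -m handwheel '[0,0,-10.6,0,0,0,90, 0,0,-10.6,0,0,0,90, 0,0,-10.6,0,0,0,90, 0,0,-10.6,0,0,0,90, 0,0,-10.6,0,0,0,90]';  python3 -m handwheel '[0,0,-10.6,0,0,0,90, 0,0,-10.6,0,0,0,90, 0,0,-10.6,0,0,0,90, 0,0,-10.6,0,0,0,90, 0,0,-10.6,0,0,0,90]'; python3 -m handwheel '[0,0,-10.6,0,0,0,90, 0,0,-8,0,0,0,90, 0,0,0,0,0,0,90]'; python3 tgt.py 0 0 31 180
```

```text
t: 14.9
tcp_pos: [478.1, 234.4, 222.5]
orientation: [0.904, 0.325, 0.248, 0.124]
contact_force: [-1.0, -0.0, 0.0]
opening: 89.7
t: 15.52
tcp_pos: [481.5, 236.9, 232.0]
orientation: [0.658, 0.698, 0.171, 0.224]
contact_force: [-0.2, -0.0, -0.0]
opening: 90.4
t: 16.15
tcp_pos: [484.7, 239.3, 241.5]
orientation: [0.27, 0.919, 0.055, 0.281]
contact_force: [0.9, 0.4, -0.2]
opening: 90.1
t: 16.52
tcp_pos: [486.5, 240.6, 247.0]
orientation: [0.116, 0.951, 0.011, 0.288]
contact_force: [-0.6, -0.2, 0.6]
opening: 89.8
turn deg [ 2.3  1.3 -5.7] shift tool [ 45.9 -20.4 103. ]
j [ 0.72  0.    2.14 -0.68  0.69 -0.14] t 16.52 tcp [486.5 240.6 247. ] F [-0.6 -0.2  0.6] M [ 0.06  0.07 -0.03] op 89.8
uvn [ 45.1  11.7 135.7]
```

```bash
python3 -m handwheel '[2.3,1.3,-5.7,23,-10,20,90, 0,0,0,22,-8,20,90, 0,0,0,0,0,0,90]'; python3 tgt.py 0 0 31 180
```

```text
t: 16.9
tcp_pos: [469.1, 229.7, 190.9]
orientation: [0.079, 0.957, -0.019, 0.277]
contact_force: [-0.5, -0.6, 0.1]
opening: 89.9
turn deg [ 0.1  0.2 -0.6] shift tool [ 2.5  1.5 65.4]
j [ 0.74  0.08  2.2  -0.77  0.64 -0.08] t 16.9 tcp [469.1 229.7 190.9] F [-0.5 -0.6  0.1] M [0.09 0.07 0.04] op 89.9
uvn [ 2.2 -1.7 96.4]
```

```bash
python3 -m handwheel '[0,0,-0.5,1.5,1,30,75, 0,0,0,2,0,20,70, 0,0,0,0,0,0,70]'; python3 tgt.py 0 0 31 180
```

```text
t: 17.27
tcp_pos: [497.3, 230.1, 151.5]
orientation: [0.078, 0.957, -0.017, 0.28]
contact_force: [-0.1, 0.1, 1.1]
opening: 70.3
turn deg [ 0.4  0.6 -0.6] shift tool [ 5.  -3.1 17.2]
j [ 0.7   0.18  2.2  -0.9   0.54  0.03] t 17.27 tcp [497.3 230.1 151.5] F [-0.1  0.1  1.1] M [ 0.07  0.16 -0.02] op 70.3
uvn [ 4.9  3.  48.2]
```

```bash
python3 -m handwheel '[0.4,0.6,-0.6,4.5,-3,9,70, 0,0,0,0.5,0,6,65, 0,0,0,0,0,0,60]'; python3 tgt.py 0 0 31 180
```

```text
t: 17.65
tcp_pos: [502.1, 227.6, 138.4]
orientation: [0.075, 0.958, -0.02, 0.276]
contact_force: [-0.1, 0.7, -0.2]
opening: 60.2
turn deg [ 0.1  0.1 -0.1] shift tool [ 2.3 -1.3  3.4]
j [ 0.68  0.21  2.2  -0.92  0.52  0.04] t 17.65 tcp [502.1 227.6 138.4] F [-0.1  0.7 -0.2] M [0.05 0.13 0.01] op 60.2
uvn [ 2.3  1.2 34.4]
```

```bash
python3 -m handwheel '[0,0,0,1.5,-1,2.5,50, 0,0,0,0,0,0,42, 0,0,0,0,0,0,30, 0,0,0,0,0,0,30]' 25; python3 tgt.py 0 0 31 180
```

```text
t: 18.15
tcp_pos: [502.1, 226.9, 135.9]
orientation: [0.075, 0.958, -0.019, 0.276]
contact_force: [1.2, -0.1, -1.5]
opening: 39.9
turn deg [ 0.2  0.2 -0.2] shift tool [ 1.  -0.6  1.2]
j [ 0.68  0.21  2.2  -0.93  0.51  0.05] t 18.15 tcp [502.1 226.9 135.9] F [ 1.2 -0.1 -1.5] M [0.1  0.13 0.01] op 39.9
uvn [ 1.   0.6 32.2]
```

```bash
python3 -m handwheel '[0,0,0,-4,0,0,30, 0,0,0,-4,0,0,30, 0,0,0,-3,0,0,30, 0,0,0,0,0,0,30]'; python3 tgt.py 11 0.6 32.2 180
```

```text
t: 18.65
tcp_pos: [511.4, 224.9, 141.8]
orientation: [0.075, 0.958, -0.02, 0.276]
contact_force: [0.5, 0.0, -0.7]
opening: 39.7
turn deg [ 0.1  0.1 -0.2] shift tool [ 1.2  0.5 -0. ]
j [ 0.66  0.21  2.19 -0.9   0.51  0.  ] t 18.65 tcp [511.4 224.9 141.8] F [ 0.5  0.  -0.7] M [0.14 0.2  0.  ] op 39.7
uvn [12.2  0.1 32.2]
```

```bash
python3 -m handwheel '[0,0,0,0,0,-6,30, 0,0,0,0,0,-12,30, 0,0,0,0,0,-25,30, 0,0,0,0,0,-35,30, 0,0,0,0,0,-35,30]'
cat > ttr.py <<'E'
import sys; from h import *
g=np.load("tray.npy"); z,yaw=float(sys.argv[1]),float(sys.argv[2])
a=g[2]+np.radians(yaw); X=np.array([np.cos(a),np.sin(a),0]);Z=np.array([0,0,-1.]);Y=np.cross(Z,X)
p=np.array([g[0],g[1],z]); 
if len(sys.argv)>3: p[:2]=[float(sys.argv[3]),float(sys.argv[4])]
delta(p,R.from_matrix(np.c_[X,Y,Z]))
E
python3 ttr.py 250 180; python3 ttr.py 250 180 480 150
python3 - <<'E'
from h import *
im=bot.camera("side"); cv2.imwrite("pics/s2.png",cv2.resize(im[120:370,120:400,::-1],None,fx=2,fy=2))
E
```

```text
t: 19.27
tcp_pos: [448.3, 233.1, 239.5]
orientation: [0.075, 0.959, -0.021, 0.274]
contact_force: [-0.2, 0.8, -1.7]
opening: 40.1
turn deg [-0.4 31.9 -1.5] shift tool [-107.8 -448.1   54.3]
j [ 0.78 -0.02  2.17 -0.66  0.76 -0.19] t 19.27 tcp [448.3 233.1 239.5] F [-0.2  0.8 -1.7] M [ 0.05  0.24 -0.03] op 40.1
turn deg [-0.4 31.9 -1.5] shift tool [-43.2 -77.1  14.4]
j [ 0.78 -0.02  2.17 -0.66  0.76 -0.19] t 19.27 tcp [448.3 233.1 239.5] F [-0.2  0.8 -1.7] M [ 0.05  0.24 -0.03] op 40.1
```

View pics/s2.png

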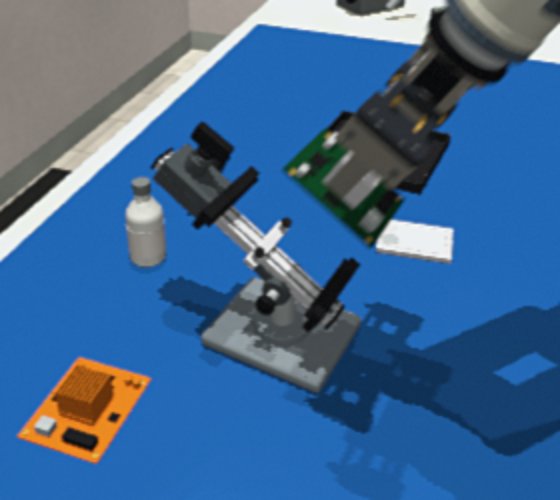

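```bash
python3 -m handwheel '[0,0,0,-5,-45,-10,30, 0,6,0,-10,-50,-5,30, 0,7,0,-10,-50,0,30, 0,7,0,-10,-50,0,30, 0,7,0,-10,-50,0,30]'; python3 ttr.py 150 180
```

```text
t: 19.95
tcp_pos: [440.2, 11.3, 273.2]
orientation: [0.075, 0.995, -0.007, 0.07]
contact_force: [0.7, 0.0, -1.0]
opening: 40.1
turn deg [-0.2  8.1 -1.2] shift tool [ -74.  -228.   135.5]
j [ 0.05 -0.09  2.02 -0.03  1.07 -1.36] t 19.95 tcp [440.2  11.3 273.2] F [ 0.7  0.  -1. ] M [-0.02 -0.11  0.03] op 40.1
```

```bash
python3 -m handwheel '[0,4,0,-15,-50,10,30, 0,4,-1,-15,-50,10,30, 0,0,0,-15,-50,20,30, 0,0,0,-15,-50,20,30, 0,0,0,-10,-20,20,30]'; python3 ttr.py 60 180
python3 - <<'E'
from h import *
im=bot.camera("top"); cv2.imwrite("pics/t2.png",cv2.resize(im[110:310,260:420,::-1],None,fx=3,fy=3))
m=bot.camera_model("top"); g=np.load("tray.npy"); c=place(g,[[sx*100,sy*90,20] for sx,sy in [(1,1),(1,-1),(-1,-1),(-1,1)]]); print(((proj(m,c)-[260,110])*3).round())
E
```

```text
t: 20.58
tcp_pos: [483.8, -226.9, 198.6]
orientation: [0.067, 0.998, -0.0, 0.003]
contact_force: [0.1, 0.9, -1.1]
opening: 40.1
turn deg [-0.   0.3 -0.2] shift tool [-12.7   0.4 138.6]
j [-0.44  0.23  1.85  0.    1.06 -1.88] t 20.57 tcp [ 483.8 -226.9  198.6] F [ 0.1  0.9 -1.1] M [ 0.07 -0.18  0.04] op 40.1
[[181. 221.]
 [361. 243.]
 [340. 444.]
 [158. 421.]]
```

View pics/t2.png

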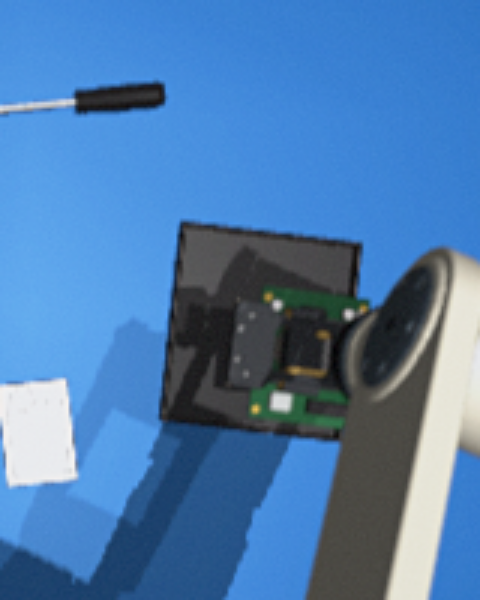

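```bash
python3 -m handwheel '[0,0,0,-6,0,40,30, 0,0.3,0,-6,0,50,30, 0,0,0,0,0,40,30, 0,0,0,0,0,20,30, 0,0,0,0,0,0,30]'; python3 ttr.py 20 180
```

```text
t: 21.25
tcp_pos: [496.7, -228.4, 43.7]
orientation: [0.066, 0.998, 0.0, -0.0]
contact_force: [-0.4, 0.6, -1.8]
opening: 39.9
turn deg [ 0.  -0.  -0.1] shift tool [-0.4  0.1 23.7]
j [-0.43  0.46  1.93 -0.    0.75 -1.87] t 21.25 tcp [ 496.7 -228.4   43.7] F [-0.4  0.6 -1.8] M [ 0.12 -0.18  0.  ] op 39.9
```

```bash
python3 -m handwheel '[0,0,0,0,0,12,30, 0,0,0,0,0,9,30, 0,0,0,0,0,3,30, 0,0,0,0,0,0,30]'; python3 -m handwheel '[0,0,0,0,0,2,30, 0,0,0,0,0,2,30]';python3 ttr.py 14 180
```

```text
t: 21.75
tcp_pos: [498.6, -228.6, 21.1]
orientation: [0.066, 0.998, -0.001, 0.002]
contact_force: [-0.0, 0.1, -1.5]
opening: 40.0
t: 22.0
tcp_pos: [499.2, -228.9, 17.6]
orientation: [0.066, 0.998, -0.001, 0.003]
contact_force: [0.4, 0.3, -3.0]
opening: 39.6
turn deg [-0.1  0.3 -0.1] shift tool [2.1 0.4 3.6]
j [-0.43  0.5   1.94  0.    0.7  -1.87] t 22.0 tcp [ 499.2 -228.9   17.6] F [ 0.4  0.3 -3. ] M [ 0.03 -0.19 -0.01] op 39.6
```

```bash
python3 -m handwheel '[0,0.3,0,0,0,1.5,30, 0,0,0,0,0,0.5,30]'; python3 -m handwheel '[0,0,0,0,0,1,30]';  python3 -m handwheel '[0,0,0,0,0,1,30]';python3 -m handwheel '[0,0,0,0,0,1,30]';python3 ttr.py 14 180
```

```text
t: 22.25
tcp_pos: [499.2, -229.0, 15.5]
orientation: [0.066, 0.998, -0.001, -0.0]
contact_force: [0.1, -0.4, -0.9]
opening: 39.8
t: 22.38
tcp_pos: [499.3, -229.0, 14.5]
orientation: [0.066, 0.998, -0.001, -0.0]
contact_force: [-0.0, 0.8, -2.1]
opening: 40.0
t: 22.5
tcp_pos: [499.3, -229.0, 13.4]
orientation: [0.066, 0.998, -0.001, -0.0]
contact_force: [0.3, -0.3, -1.9]
opening: 39.8
t: 22.62
tcp_pos: [499.3, -229.0, 12.4]
orientation: [0.066, 0.998, -0.001, -0.0]
contact_force: [-0.4, -0.2, -1.6]
opening: 39.6
turn deg [-0.1 -0.  -0.1] shift tool [ 2.2  0.4 -1.6]
j [-0.43  0.51  1.94 -0.    0.69 -1.87] t 22.62 tcp [ 499.3 -229.    12.4] F [-0.4 -0.2 -1.6] M [ 0.03 -0.16  0.05] op 39.6
```

```bash
python3 -m handwheel '[0,0,0,0,0,0.7,30]';  python3 -m handwheel '[0,0,0,0,0,0.7,30]';python3 -m handwheel '[0,0,0,0,0,0.7,30]'; python3 -m handwheel '[0,0,0,0,0,0.7,30]'
```

```text
t: 22.75
tcp_pos: [499.3, -229.1, 12.0]
orientation: [0.066, 0.998, -0.001, -0.0]
contact_force: [-2.7, 1.0, 10.5]
opening: 39.8
t: 22.88
tcp_pos: [499.3, -229.1, 12.0]
orientation: [0.066, 0.998, -0.001, -0.0]
contact_force: [-4.7, 0.7, 11.1]
opening: 40.1
t: 23.0
tcp_pos: [499.3, -229.1, 12.0]
orientation: [0.066, 0.998, -0.001, -0.0]
contact_force: [-3.4, 0.3, 9.6]
opening: 39.6
t: 23.12
tcp_pos: [499.3, -229.1, 12.0]
orientation: [0.066, 0.998, -0.001, -0.0]
contact_force: [-2.3, 0.4, 7.8]
opening: 39.9
```

Contact at z = 12; the board rests on the tray floor. Release and retreat.

```bash
python3 -m handwheel '[0,0,0,0,0,0,50, 0,0,0,0,0,0,70, 0,0,0,0,0,0,80, 0,0,0,0,0,-20,80, 0,0,0,0,0,-50,80]'; python3 -m handwheel '[0,0,0,0,0,-60,80, 0,0,0,50,0,-30,80, 0,0,0,60,0,0,80, 0,0,0,60,0,0,80, 0,0,0,0,0,0,80]'
python3 - <<'E'
from h import *
s=bot.camera("side"); t=bot.camera("top")
a=cv2.resize(s[140:330,110:400,::-1],(800,524))[:300]; a=cv2.resize(s[150:300,130:380,::-1],(500,300)); b=cv2.resize(t[110:275,160:420,::-1],(473,300))
c=np.zeros((600,500,3),np.uint8); c[:300]=a; c[300:,:473]=b; cv2.imwrite("pics/f.png",c)
E
```

```text
t: 23.75
tcp_pos: [497.2, -228.0, 80.2]
orientation: [0.066, 0.998, 0.001, -0.003]
contact_force: [-0.4, -0.6, 0.7]
opening: 79.9
t: 24.38
tcp_pos: [327.2, -206.0, 176.6]
orientation: [0.065, 0.998, -0.001, 0.001]
contact_force: [-0.3, 0.1, 0.9]
opening: 80.1
```

View pics/f.png

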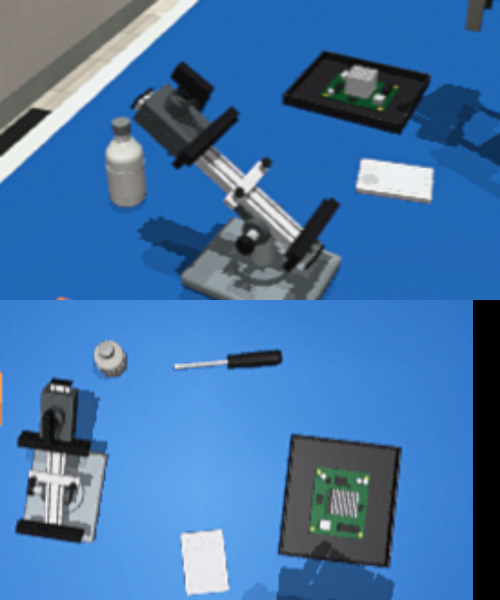

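```bash
python3 -c "
from rig import bot
print(bot.close_job())"
```

```text
the job is handed in; nothing more can be done
None
```

The board is out of the holder and lying flat in the black tray, heat sink up. I handed the job in after about 24 s of the 67 s allowed.

- **Knob:** turning it anticlockwise met a hard stop, so this holder backs off clockwise. I turned it about 180° that way. That angle comes from the tool's own rotation while gripping, not from a direct reading of the knob. The fingers slid along the wings partway, so I re-centred the grip once.
- **Jaw:** it went up about 34 mm by the tool's reading. The last pushes rose to roughly 30 N with no further movement, so I took that as the end stop.
- **Board:** I gripped it by the heat sink, moved it about 11 mm up the slope, lifted it straight out, levelled it and lowered it until the tray floor took the load. I then released it and backed away. The grasp needed a half-turn of the wrist first, because the last joint was at 3.01 rad of its 3.02 limit.

The last side and top pictures show the board inside the tray, the jaw open with the knob untouched since, and the robot clear of everything. The drive, bottle and screwdriver look unmoved by eye; I did not measure them. The only disagreement was small: the tray floor took the load about 2 mm lower than my estimate.

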